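# Stop the centrifuge, reset the stop and hold its lid open

### The arm

A 7-joint arm with a two-finger parallel gripper is mounted at the origin on the work surface. World frame = base frame: x ahead of the robot, y to its left, z up, the work surface at z = 0. Lengths are in m, angles in rad, forces in N, time in s.
With the tool pointing down it reaches from about 0.4 to 0.85 m from the base axis. Payload 6.9 kg.
Tool frame: the origin (TCP) lies at the very end of the fingers, on their centre line; the grasp point (between the pads) lies 19 mm behind it; z points along the fingers, y is the direction in which the jaws open and shut (so a half turn about z gives the same grasp; the last joint's range is limited). The gripper opens to 85 mm and grips with 20 to 120 N. Pads are 22 mm wide; open, the fingers measure 114 mm over their backs; the gripper's body (76 mm by 85 mm) begins 54 mm behind the grasp point. The pads swing forward as they close: fully open they stand 13 mm farther back than shut.
Start: joints at [1.27, 0.507, -0.238, 1.5, 0.126, 1.149, -0.155], TCP at [0.247, -0.574, 0.195] pointing down, gripper open.
Joint ranges: [-3.08, 3.08], [-0.24, 2.05], [-1.43, 1.35], [0, 2.5], [-1.52, 4.66], [0.17, 1.96], [-2.89, 2.89]. Speed limits (rad/s): [2.39, 2.39, 3.14, 3.14, 3.14, 3.14, 3.14].

### API

Orientations are given as a unit quaternion [x, y, z, w].
In Python, from bench import manip, vision gives the robot as it stands.
- The arm moves only by the shell command python3 -m jog 'ROWS' [FORCE]. ROWS is a JSON object of lists of equal length, an entry for each row: "xyz": the shift along the tool's x, y, z in mm, a list of three; "twist": the turn, a rotation vector about the tool's x, y, z in rad, a list of three; "grip": the finger opening in mm, from 0 to 85.4. In form: {"xyz": [[tx, ty, tz], ...], "twist": [[wx, wy, wz], ...], "grip": [grip, ...]}. A call has 1 to 12 rows; each row is the pose to reach, as a shift and turn from the pose commanded when the call began, along the tool's axes at that moment; what a row does not reach only later rows make up. A row lasts 1/10 s, in which the tool goes at most 50 mm and 8.59 degrees, less where a joint would pass 70% of its speed; a pose out of reach is approached as far as the arm can. A call with a gripper value outside its range is refused whole. The fingers move at their own pace and stop on an object; FORCE is the grip in N (left out, the last holds). Time passes only in rows, so rows that repeat a pose let the fingers close. It gives the time, the measured TCP pose, the force and the opening at its end, in the units of the state.
- manip.state(): the state, without advancing time (a new reading comes with each control period).
- vision.snapshot(name): name is "side" or "top"; returns the picture (420x560x3 uint8, red, green, blue); there is no depth.
- vision.camera_params(name): a dict with "fx", "fy", "cx", "cy" (pixels), "pose" (4x4, takes a point from camera to world coordinates). Camera axes: x right, y up, looking along -z (the intrinsics and any distortion apply to the point x, -y, -z); pixel columns grow to the right and rows downward; lengths in m; the calibration is good to about 2 mm. A picture is of the moment at which its call begins. camera_params takes no time and is no camera call.
- manip.hand_in(): hands the job in, once; it reports no verdict.
The state is a dict: "time_s": time; "joints": joint angles; "joint_velocities": joint speeds; "joint_torque": joint torques, N m; "tcp_pos": TCP position; "eef_rot": TCP orientation; "ft_force": force on the tool from outside, world axes, zero at the start; "torque": the same for the moment, N m; "grip_width": finger opening in m.
Only numpy, scipy, OpenCV 4.12 (cv2) and the standard library are available. Lean on these libraries where they do the work, as an engineer would, in place of code of your own. Each camera call takes 0.05 s, during which the arm holds its last target.

### The job

Press the mushroom stop button of the bench centrifuge all the way down, then reset it by twisting its head clockwise to its end stop and leave it up. Only then lift the centrifuge's lid and hold it open at 60 degrees from shut, still, so that a colleague can reach the rotor: the lid falls shut by itself, so finish while still holding it, with nothing else propping it. Leave the vial rack, the beaker and the bottle where they stand.

Things in the scene. Friction and masses are not known exactly. Their poses are not given: they have to be found in the camera images.
- centrifuge: Bench centrifuge, fixed to the bench: white box 280 mm deep (its x), 260 wide (its y), 120 high, with a flat lid on top. Origin: centre of its underside; its x axis points from its front (control panel, towards the robot) to its back (hinge), z up. Its place and yaw (up to 0.35 rad) vary.
- lid_hinge (a point): Point on the lid's hinge axis, midway along it: 125 mm behind the centrifuge's centre, 121 mm above the bench. The hinge axis is horizontal, along the centrifuge's y. The point turns with the lid; with the lid shut its axes are those of the centrifuge.
- lid_handle (a point): Middle of the lid's bar handle: round steel bar 12 mm thick, parallel to the hinge, on two posts at its ends (108 mm clear between them), 34 mm of open space under it down to the lid. Lid shut: 190 mm in front of the hinge axis, 50 above it (171 above the bench). Moves on an arc about the hinge; at 60 degrees it is 52 mm in front of and 190 above the hinge axis. The bar can turn between gripping fingers.
- lid (a joint): Lid angle in rad: 0 shut (start), grows as the front edge rises, end stop at 1.45. 60 degrees = 1.047. Lid: white plate with clear window, 220 mm from hinge to front edge, 240 wide, 10 thick (underside at the hinge axis), 0.4 to 0.8 kg, almost frictionless hinge: falls shut from any angle.
- stop_box: Stop station, fixed to the bench, on the left or the right of the centrifuge: grey box 80 x 80 x 60 mm high with a black mushroom button on top. Origin: centre of its underside, z up.
- stop_top (a point): Top of the button's head, on its axis, on a low grey rib (32 x 6 x 3 mm) that shows how far it is turned: 107 mm above the bench with the button up. Head: black cylinder 40 mm in diameter, 24 tall (80 to 104 above the bench), 20 mm of space under it down to the box, with only a collar (34 wide, 10 high) and a stem (22 wide) inside. The point's x axis lies along the rib.
- stop_press (a joint): How far the button is pressed, in m: 0 up, 0.006 fully down. A spring pushes it up: 1.5 N at the start of travel, 5 N fully down. It does not latch; it rises when released.
- stop_turn (a joint): How far the head is turned, in rad: grows clockwise seen from above, from 0 to the end stop at 1.15 (66 degrees). Starts between 0 and 0.2. Friction (0.05 N m) keeps it where it is left. The head can be turned with the button up or down.
- rack: White rack of capped vials, 100 x 140 x 85 mm high, loose, 0.7 kg; on the side opposite the stop station. Origin: centre of its underside. Leave it alone.
- beaker: Glass beaker, 72 mm wide, 90 high, loose, near a back corner of the work. Origin: centre of its underside. Leave it alone.
- bottle: White plastic bottle, 60 mm wide, 150 high, loose, near the other back corner. Origin: centre of its underside. Leave it alone.
Things that resemble listed ones, but are neither listed nor needed, are in the scene too. Leave any pink or purple look-alike of the stop_box alone.

How it is judged:
On the way, in this order (a step that is already met when the one before it is completed fails the run):
1. the stop button is pressed down (value of joint stop_press above 0.0045 m), for 0.1 s.
2. the button's head is turned clockwise to its end stop (value of joint stop_turn above 1 rad), for 0.2 s.
3. the lid is lifted to 60 degrees, within 6 (value of joint lid between 0.942 and 1.152 rad), for 0.2 s.
At the end, for the whole second after the job is handed in: The lid is still at 60 degrees (within 6), held by the fingers (0.5 N or more), no loose thing touching it; the button is up (within 2 mm), its head turned past 1.0 of 1.15 rad; rack, beaker and bottle are within 30 mm of their start and upright (all of step 3 and velocity of joint lid between -0.1 and 0.1 rad/s and contact force between lid and the fingers above 0.5 N and value of joint stop_press below 0.002 m and value of joint stop_turn above 1 rad and contact force between lid and rack below 0.1 N and contact force between lid and beaker below 0.1 N and contact force between lid and bottle below 0.1 N and distance of each of rack, beaker, bottle from where it was at the start of the episode below 0.03 m and angle between each of rack, beaker, bottle's own z axis and vertical below 0.5 rad); the arm keeps its last pose, push and grip.
It fails at once if the lid is raised (more than 0.15 rad) before the stop has been reset (value of joint lid above 0.15 rad and value of joint stop_turn below 1 rad).
It fails at once if the rack, beaker or bottle is pushed more than 30 mm or tipped over (distance of any of rack, beaker, bottle from where it was at the start of the episode above 0.03 m or angle between any of rack, beaker, bottle's own z axis and vertical above 0.5 rad).
It also fails if it takes over 64 s, if anything falls off the work surface, if the arm or the gripper's body presses on something with over 40 N, if the wrist force passes 120 N, or if a joint passes its speed limit or range.

## Working session

There is one attempt and no reset: what is moved stays moved. The work goes in short steps, Python scripts to look and compute and a shell command to move; the robot and the scene stay as the last step left them, time stands still between calls to the robot, and variables do not carry over. Pictures are saved under pics/ and viewed, and the job is handed in when it is done.

```bash
mkdir -p pics; ls
python3 - <<'E'
from bench import manip, vision
import cv2
print(manip.state())
for n in ("side","top"):
    im=vision.snapshot(n); cv2.imwrite(f"pics/{n}0.png",im[:,:,::-1]); p=vision.camera_params(n); print(n,p)
E
```

```text
pics
{'time_s': 0.0, 'joints': array([ 1.27048274,  0.50835353, -0.23752935,  1.501154  ,  0.12572681,
        1.1489346 , -0.15481429]), 'joint_velocities': array([-0.00132298, -0.00131968, -0.00091909,  0.00023602,  0.00106818,
       -0.00086794,  0.00059153]), 'joint_torque': array([-1.96261499e-03, -6.20585275e+01, -2.18707748e+00, -2.49649018e+01,
        1.28138807e-02,  1.18838344e-02, -2.36904879e-05]), 'tcp_pos': array([ 0.24641317, -0.57372826,  0.19371288]), 'eef_rot': array([ 9.79482467e-01,  2.01527257e-01, -2.17033663e-04, -9.02226091e-04]), 'ft_force': array([-0.75654187,  0.11363282, -0.18076783]), 'torque': array([-0.02141837,  0.01285125,  0.00776564]), 'grip_width': 0.0854419688617704}
side {'fx': 402.74449188602836, 'fy': 402.74449188602836, 'cx': 284.10429211661926, 'cy': 209.44799701739691, 'pose': array([[-0.79263798,  0.40102786, -0.45924035,  0.02248377],
       [-0.60953301, -0.50399267,  0.6119321 ,  0.73837917],
       [ 0.01394805,  0.76496277,  0.64392345,  0.8291562 ],
       [ 0.        ,  0.        ,  0.        ,  1.        ]])}
top {'fx': 421.03481016607725, 'fy': 421.03481016607725, 'cx': 279.46648029901155, 'cy': 212.14042444672873, 'pose': array([[ 0.02932513,  0.99489135, -0.09659836,  0.44451084],
       [-0.99934456,  0.03123334,  0.01830128,  0.07854313],
       [ 0.02122487,  0.09599836,  0.99515517,  1.27593822],
       [ 0.        ,  0.        ,  0.        ,  1.        ]])}
```

View pics/side0.png

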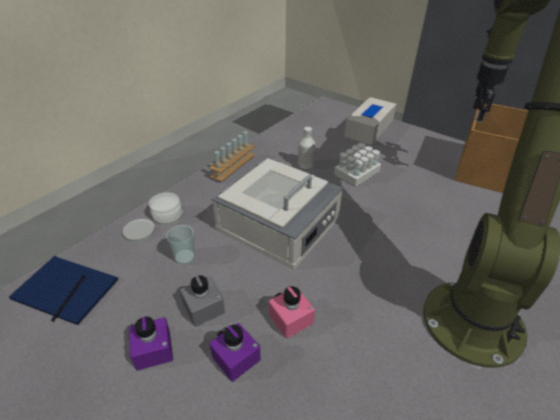

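View pics/top0.png

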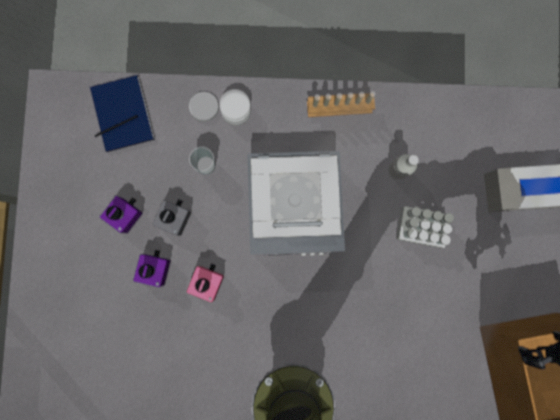

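Candidates for the stop button:
- grey box: top (172,215), side (203,300)
- purple: top (120,213) and (150,270)
- pink: top (205,283)

The grey one is the described stop box. I'll check it in a close crop and measure.

```bash
cat > h.py <<'E'
import numpy as np, cv2
from bench import manip, vision
def ray(n,u,v):
    p=vision.camera_params(n); T=np.array(p["pose"])
    d=np.array([(u-p["cx"])/p["fx"],-(v-p["cy"])/p["fy"],-1.0])
    return T[:3,3],T[:3,:3]@d
def plane(n,u,v,z):
    o,d=ray(n,u,v); return o+d*(z-o[2])/d[2]
def proj(n,X):
    p=vision.camera_params(n); T=np.array(p["pose"]); c=T[:3,:3].T@(np.array(X)-T[:3,3])
    return p["cx"]+p["fx"]*c[0]/-c[2], p["cy"]-p["fy"]*c[1]/-c[2]
def tri(u1,v1,u2,v2):
    o,d=ray("top",u1,v1);q,e=ray("side",u2,v2)
    d/=np.linalg.norm(d);e/=np.linalg.norm(e)
    s=np.linalg.lstsq(np.c_[d,-e],q-o,rcond=None)[0]
    a=o+d*s[0];b=q+e*s[1]; return (a+b)/2,np.linalg.norm(a-b)
E
python3 - <<'E'
import cv2
t=cv2.imread("pics/top0.png");s=cv2.imread("pics/side0.png")
a=cv2.resize(t[190:245,145:200],(400,400),interpolation=cv2.INTER_CUBIC)
b=cv2.resize(s[268:328,175:235],(400,400),interpolation=cv2.INTER_CUBIC)
cv2.imwrite("pics/c1.png",cv2.hconcat([a,b]))
a=cv2.resize(t[140:265,235:360],(400,400),interpolation=cv2.INTER_CUBIC)
b=cv2.resize(s[150:275,205:350],(400,345),interpolation=cv2.INTER_CUBIC)
b=cv2.copyMakeBorder(b,0,55,0,0,0)
cv2.imwrite("pics/c2.png",cv2.hconcat([a,b]))
E
```

```text
(no output)
```

View pics/c1.png

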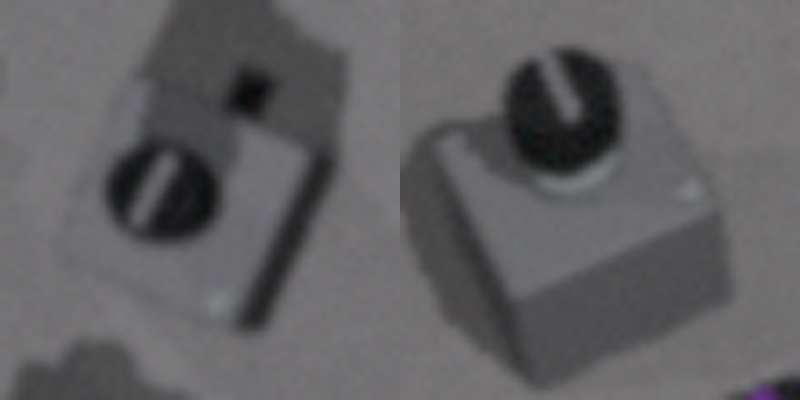

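View pics/c2.png

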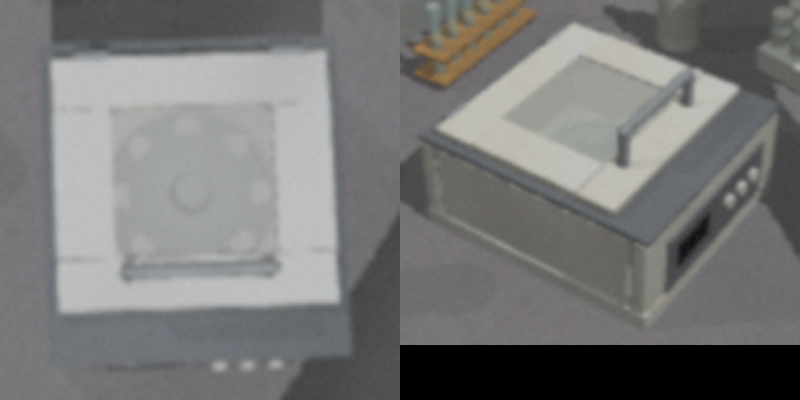

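Run:
```python
from h import *
t=cv2.imread("pics/top0.png")
g=cv2.cvtColor(t,cv2.COLOR_BGR2GRAY)
# head disc
m=(g[205:228,155:180]<62).astype(np.uint8); 
n,l,st,c=cv2.connectedComponentsWithStats(m); print(st,c)
i=1+np.argmax(st[1:,4]); cs=cv2.findContours((l==i).astype(np.uint8),0,2)[0]; (x,y),r=cv2.minEnclosingCircle(cs[0]); print("head",x+155,y+205,r)
print(plane("top",x+155,y+205,.104))
A=plane("top",168.4,211.6,.107);B=plane("top",163.8,220.9,.107);print("rib",A,B,np.linalg.norm(A-B),(A+B)/2,np.arctan2(*(A-B)[[1,0]]))
A2=plane("side",196.9,276.25,.107);B2=plane("side",201.1,286.3,.107);print("rib side",A2,B2,np.linalg.norm(A2-B2),(A2+B2)/2,np.arctan2(*(A2-B2)[[1,0]]))
print("tri",tri(166.1,216.3,199,281.3))
L,e=tri(274.9,224.2,285.8,198.2);R,e2=tri(321.6,223.4,310.1,177.2);print("handle",L,e,R,e2,(L+R)/2,np.linalg.norm(L-R),np.arctan2(*(L-R)[[1,0]]))
L=plane("top",274.9,224.2,.171);R=plane("top",321.6,223.4,.171);print(L,R,(L+R)/2,np.arctan2(*(L-R)[[1,0]]))
# lid corners at z=.131 (crop c2 top)
for u,v in [(51,58),(323,50),(340,302),(58,313)]:
    print("lid",plane("top",235+u/3.2,140+v/3.2,.131))
```

```text
[[  0   0  25  23 437]
 [ 21   0   4   2   5]
 [  5   4  15  14 133]] [[11.66819222 11.22654462]
 [22.8         0.2       ]
 [12.68421053 10.66165414]]
head 167.1785717010498 216.0 7.452071666717529
[0.53770641 0.36861303 0.104     ]
rib [0.54981199 0.36517293 0.107     ] [0.52357992 0.37642149 0.107     ] 0.02854210751329312 [0.53669596 0.37079721 0.107     ] -0.40509296865716093
rib side [0.54915051 0.3684873  0.107     ] [0.51992023 0.38299191 0.107     ] 0.03263116010016346 [0.53453537 0.37573961 0.107     ] -0.46061790943106334
tri (array([0.53755759, 0.37269911, 0.10144852]), np.float64(0.0015124392777336533))
handle [0.51981225 0.06922277 0.16643783] 0.00010956263575368377 [ 0.52648583 -0.05443505  0.16249727] 0.000987998899820493 [0.52314904 0.00739386 0.16446755] 0.12390044633494775 1.6247121102710413
[0.51954783 0.06929175 0.171     ] [ 0.52544687 -0.05368375  0.171     ] [0.52249735 0.007804   0.171     ] 1.618728810836386
lid [0.7030357 0.1406833 0.131    ]
lid [ 0.71814367 -0.09463767  0.131     ]
lid [ 0.50004285 -0.11275246  0.131     ]
lid [0.48346383 0.12688051 0.131     ]
```

Crop check: the grey box has a black head with a grey rib, with its centre at top (166,216). It triangulates to z≈0.10, as expected. The handle triangulates to z≈0.165 and is 124 mm long, which also fits. I'll raise the arm and swing over.

```bash
cat >> h.py <<'E'
from scipy.spatial.transform import Rotation as R
def delta(p):
    s=manip.state(); M=R.from_quat(s["eef_rot"])
    return np.round(1000*M.inv().apply(np.array(p)-s["tcp_pos"]),1)
def show():
    s=manip.state(); M=R.from_quat(s["eef_rot"]).as_matrix()
    print("t",round(s["time_s"],2),"tcp",np.round(s["tcp_pos"],4),"yx",round(float(np.arctan2(M[1,0],M[0,0])),3),"z",np.round(M[:,2],3),"F",np.round(s["ft_force"],1),"T",np.round(s["torque"],2),"g",round(s["grip_width"],4),"j",np.round(s["joints"],2))
E
python3 -c "
from h import *
print(delta([.247,-.574,.42]),delta([.54,-.1,.42]),delta([.536,.371,.42]),delta([.536,.371,.2]))"
```

```text
[   0.4    0.  -226.2] [ 456.7 -319.8 -225.7] [ 639.  -754.1 -225. ] [ 639.  -753.8   -5. ]
```

```bash
python3 -m jog '{"xyz":[[0,0,-50],[0,0,-100],[0,0,-150],[0,0,-200],[0,0,-225],[40,-28,-225],[80,-56,-225],[120,-84,-225],[160,-112,-225],[200,-140,-225],[240,-168,-225],[280,-196,-225]],"twist":[[0,0,0],[0,0,0],[0,0,0],[0,0,0],[0,0,0],[0,0,0],[0,0,0],[0,0,0],[0,0,0],[0,0,0],[0,0,0],[0,0,0]],"grip":[85,85,85,85,85,85,85,85,85,85,85,85]}'; python3 -c "
from h import *
show();print(delta([.54,-.1,.42]),delta([.536,.371,.42]))"
```

```text
time_s: 1.3
tcp_pos: [0.427, -0.2817, 0.4194]
eef_rot: [0.98, 0.201, -0.0, -0.0]
ft_force: [0.5, -0.7, 0.6]
grip_width: 0.0849
t 1.3 tcp [ 0.427  -0.2817  0.4194] yx 0.406 z [-0.  0. -1.] F [ 0.5 -0.7  0.6] T [-0.03 -0.07 -0.01] g 0.0849 j [ 0.8   0.24 -0.37  1.32  0.09  1.6  -0.72]
[ 175.5 -122.4   -0.6] [ 357.7 -556.8   -0.6]
```

```bash
python3 -m jog '{"xyz":[[40,-28,0],[80,-56,0],[120,-84,0],[175,-122,0],[193,-165,0],[211,-208,0],[229,-251,0],[247,-294,0],[265,-337,0],[283,-380,0],[301,-423,0],[319,-466,0]],"twist":[[0,0,-0.12],[0,0,-0.24],[0,0,-0.36],[0,0,-0.48],[0,0,-0.6],[0,0,-0.72],[0,0,-0.84],[0,0,-0.96],[0,0,-1.08],[0,0,-1.2],[0,0,-1.32],[0,0,-1.44]],"grip":[85,85,85,85,85,85,85,85,85,85,85,85]}'; python3 -c "
from h import *
show();print(delta([.536,.371,.42]),delta([.536,.371,.2]),delta([.536,.371,.08]))"
```

```text
time_s: 2.5
tcp_pos: [0.5355, 0.2719, 0.4193]
eef_rot: [0.602, 0.799, -0.0, 0.0]
ft_force: [0.8, -0.1, -0.6]
grip_width: 0.0846
t 2.5 tcp [0.5355 0.2719 0.4193] yx 1.85 z [-0. -0. -1.] F [ 0.8 -0.1 -0.6] T [-0.03 -0.04  0.03] g 0.0846 j [-0.08  0.46 -0.83  1.08  0.34  1.73 -0.52]
[95.1 27.8 -0.8] [ 95.2  27.9 219.2] [ 95.2  27.9 339.2]
```

```bash
python3 -m jog '{"xyz":[[32,9,0],[64,18,0],[95,28,0],[95,28,50],[95,28,100],[95,28,150],[95,28,200],[95,28,230],[95,28,250],[95,28,250],[95,28,250]],"twist":[[0,0,0],[0,0,0],[0,0,0],[0,0,0],[0,0,0],[0,0,0],[0,0,0],[0,0,0],[0,0,0],[0,0,0],[0,0,0]],"grip":[85,85,85,85,85,85,85,85,85,85,85]}'
python3 - <<'E'
from h import *
show()
t=vision.snapshot("top")[:,:,::-1];s=vision.snapshot("side")[:,:,::-1]
a=cv2.resize(t[170:260,120:210],(400,400),interpolation=cv2.INTER_CUBIC)
b=cv2.resize(s[230:330,155:255],(400,400),interpolation=cv2.INTER_CUBIC)
cv2.imwrite("pics/c3.png",cv2.hconcat([a,b]))
E
```

```text
time_s: 3.6
tcp_pos: [0.537, 0.3696, 0.1699]
eef_rot: [0.604, 0.797, -0.0, -0.0]
ft_force: [0.7, -0.3, 0.1]
grip_width: 0.0846
t 3.6 tcp [0.537  0.3696 0.1699] yx 1.846 z [-0.  0. -1.] F [ 0.7 -0.3  0.1] T [ 0.01 -0.04 -0.01] g 0.0846 j [-0.21  0.65 -0.78  1.46  0.47  1.23 -0.77]
```

View pics/c3.png

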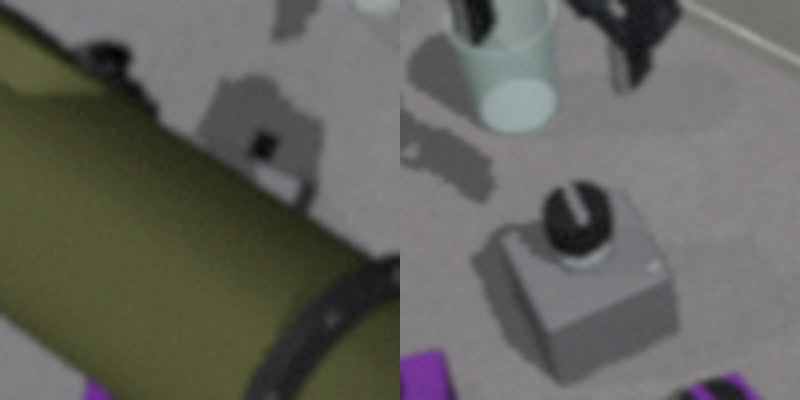

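The top view is blocked by the arm. The side view shows the fingers straddling the head axis, with the beaker well behind them. I'll go down and grip.

```bash
python3 -m jog '{"xyz":[[0,0,30],[0,0,60],[0,0,80],[0,0,92],[0,0,92],[0,0,92],[0,0,92],[0,0,92],[0,0,92],[0,0,92]],"twist":[[0,0,0],[0,0,0],[0,0,0],[0,0,0],[0,0,0],[0,0,0],[0,0,0],[0,0,0],[0,0,0],[0,0,0]],"grip":[85,85,85,85,85,60,45,30,30,30]}' 30; python3 -c "
from h import *
show()"
```

```text
time_s: 4.7
tcp_pos: [0.537, 0.3696, 0.078]
eef_rot: [0.604, 0.797, 0.0, 0.0]
ft_force: [0.2, -0.4, 0.8]
grip_width: 0.0298
t 4.7 tcp [0.537  0.3696 0.078 ] yx 1.846 z [ 0.001  0.    -1.   ] F [ 0.2 -0.4  0.8] T [-0.04  0.05 -0.02] g 0.0298 j [-0.23  0.74 -0.74  1.57  0.55  1.05 -0.84]
```

Run:
```python
from h import *
t=vision.snapshot("top")[:,:,::-1];s=vision.snapshot("side")[:,:,::-1]
b=cv2.resize(s[230:330,135:255],(720,600),interpolation=cv2.INTER_CUBIC)
cv2.imwrite("pics/c4.png",b)
show(); print(proj("side",manip.state()["tcp_pos"]))
```

```text
t 4.8 tcp [0.537  0.3695 0.0778] yx 1.846 z [ 0.  0. -1.] F [ 0.6 -0.   1. ] T [-0.03  0.06 -0.08] g 0.0297 j [-0.23  0.74 -0.74  1.57  0.55  1.05 -0.84]
(np.float64(201.7485726357221), np.float64(287.17601460301984))
```

View pics/c4.png

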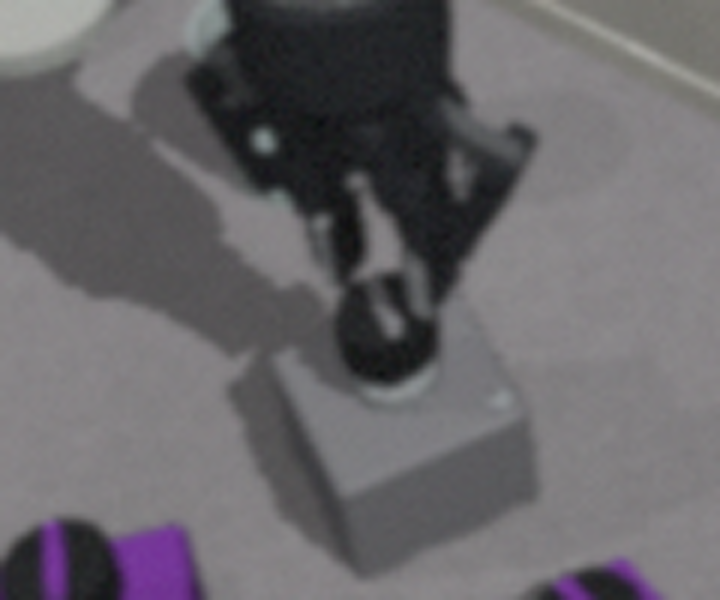

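Run:
```python
from h import *
y=np.array([.962,.272,0]);c=np.array([.537,.3696,.183])
for s in (-1,1): print("open tip",proj("side",c+s*.0427*y))
c=np.array([.537,.3696,.082])
for s in (-1,1): print("now tip",proj("side",c+s*.015*y))
for q in ([.5365,.371,.104],[.5365,.371,.107],[.53,.393,.107]): print(proj("side",q),proj("top",q))
t=cv2.imread("pics/top0.png");s=cv2.imread("pics/side0.png")
g=cv2.cvtColor(s,cv2.COLOR_BGR2GRAY)
m=(g[265:305,180:220]<62).astype(np.uint8); n,l,st,c=cv2.connectedComponentsWithStats(m);print(st,c+[180,265])
```

```text
open tip (np.float64(213.24365285610855), np.float64(261.84769471721427))
open tip (np.float64(179.2327734101537), np.float64(250.84941515647864))
now tip (np.float64(207.0934384181491), np.float64(287.97778173796314))
now tip (np.float64(195.92359871017763), np.float64(284.12051152781385))
(np.float64(200.06065118246443), np.float64(280.38795583630974)) (np.float64(166.2918982585227), np.float64(216.40569071584048))
(np.float64(199.90350307667035), np.float64(279.53772392201665)) (np.float64(166.02529961947909), np.float64(216.31268304981973))
(np.float64(194.72380482825412), np.float64(286.86997583053534)) (np.float64(157.91582081334644), np.float64(218.40376525170944))
[[   0    0   40   40 1366]
 [  10   11   18   18  219]
 [   2   33    5    7   15]] [[199.784041   284.1954612 ]
 [198.8173516  285.21004566]
 [183.6        301.86666667]]
```

Run:
```python
from h import *
y=np.array([.395,-.919,0]);c=np.array([.2464,-.5737,.1937+.013])
for n in("side","top"):
  for s in (-1,1): print(n,proj(n,c+s*.0427*y))
t=cv2.imread("pics/top0.png");s=cv2.imread("pics/side0.png")
a=cv2.resize(s[70:130,460:520],(400,400),interpolation=cv2.INTER_CUBIC)
b=cv2.resize(t[320:380,500:560],(400,400),interpolation=cv2.INTER_CUBIC)
cv2.imwrite("pics/c5.png",cv2.hconcat([a,b]))
```

```text
side (np.float64(474.6224861051434), np.float64(130.97797439244135))
side (np.float64(471.9299253521632), np.float64(118.72782408342142))
top (np.float64(512.4812838238604), np.float64(346.163672381329))
top (np.float64(543.0181163302454), np.float64(333.20361158882014))
```

View pics/c5.png

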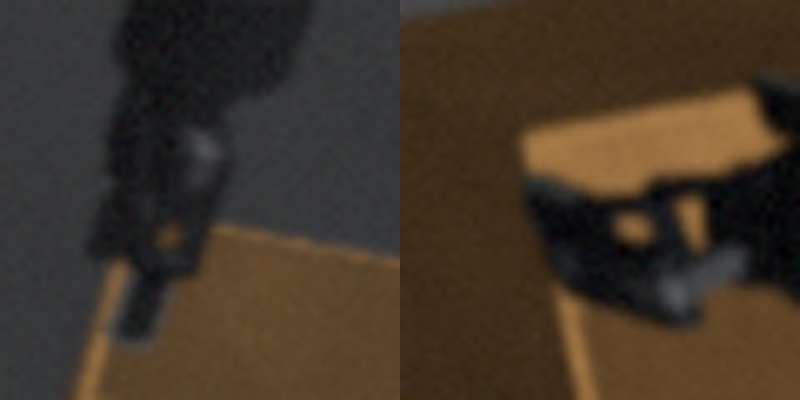

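The projected tips don't match the fingers seen in the picture: they're about 10 px off. Before retrying I'll open, back off to an unobstructed spot and compare the closed tip with the reported TCP in both views.

```bash
python3 -m jog '{"xyz":[[0,0,0],[0,0,0],[0,0,0],[0,0,0],[0,0,-50],[0,0,-100],[0,0,-150],[-40,-10,-150],[-80,-20,-150],[-120,-30,-150],[-120,-30,-150],[-120,-30,-150]],"twist":[[0,0,0],[0,0,0],[0,0,0],[0,0,0],[0,0,0],[0,0,0],[0,0,0],[0,0,0],[0,0,0],[0,0,0],[0,0,0],[0,0,0]],"grip":[85,85,85,85,85,85,85,85,40,20,0,0]}'
python3 - <<'E'
from h import *
show()
t=vision.snapshot("top")[:,:,::-1];s=vision.snapshot("side")[:,:,::-1]
cv2.imwrite("pics/top6.png",t);cv2.imwrite("pics/side6.png",s)
p=manip.state()["tcp_pos"];
for n in("top","side"): print(n,proj(n,p))
x,y=map(int,proj("side",p)); x0,y0=proj("top",p); x0=int(x0);y0=int(y0)
a=cv2.resize(t[y0-50:y0+50,x0-50:x0+50],(400,400),interpolation=cv2.INTER_CUBIC);cv2.circle(a,(200,200),3,(0,0,255))
b=cv2.resize(s[y-50:y+50,x-50:x+50],(400,400),interpolation=cv2.INTER_CUBIC);cv2.circle(b,(200,200),3,(0,0,255))
cv2.imwrite("pics/c6.png",cv2.hconcat([a,b]))
E
```

```text
time_s: 6.0
tcp_pos: [0.541, 0.2446, 0.2278]
eef_rot: [0.605, 0.797, 0.0, 0.0]
ft_force: [0.0, 0.6, 0.6]
grip_width: 0.0276
t 6.0 tcp [0.541  0.2446 0.2278] yx 1.843 z [ 0. -0. -1.] F [0.  0.6 0.6] T [ 0.07  0.04 -0.02] g 0.0276 j [ 0.04  0.52 -0.83  1.53  0.4   1.27 -0.58]
top (np.float64(204.0880327342111), np.float64(212.16580349761193))
side (np.float64(232.17910846769678), np.float64(211.50352655487487))
```

View pics/c6.png

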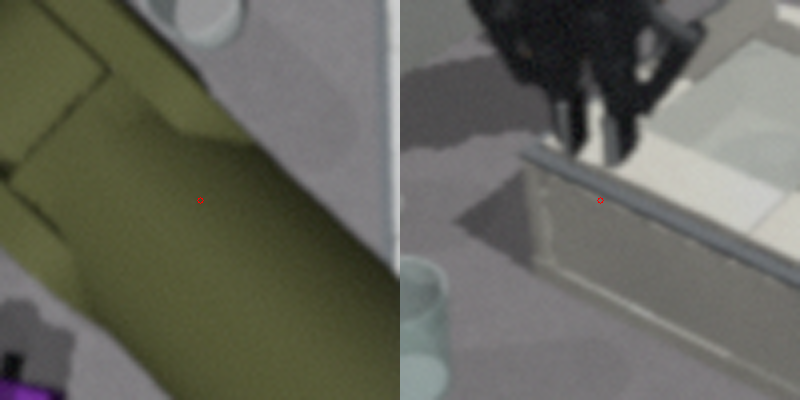

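View pics/side6.png

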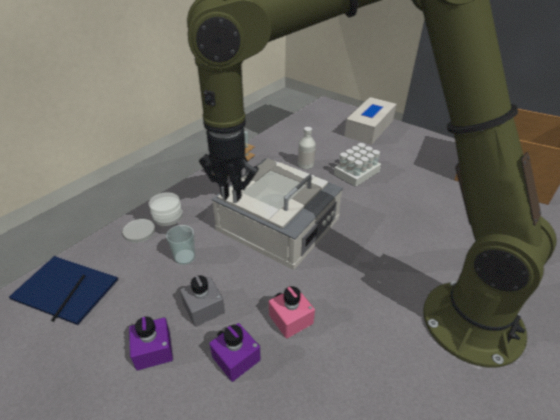

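```bash
python3 - <<'E'
from h import *
for n in("top","side"):
  for q in([0,0,0],[0,0,.01],[.541,.2446,.2278],[.541,.2446,.2278+.06]): print(n,q,proj(n,q))
E
python3 -c "
import cv2
t=cv2.imread('pics/top0.png');s=cv2.imread('pics/side0.png')
a=cv2.resize(t[340:420,240:340],(400,320),interpolation=cv2.INTER_CUBIC)
b=cv2.resize(s[280:360,420:520],(400,320),interpolation=cv2.INTER_CUBIC)
cv2.imwrite('pics/c7.png',cv2.hconcat([a,b]))"
```

```text
top [0, 0, 0] (np.float64(292.6209812440775), np.float64(406.5650427024681))
top [0, 0, 0.01] (np.float64(292.8017833341059), np.float64(407.82141296114855))
top [0.541, 0.2446, 0.2278] (np.float64(205.09114797250982), np.float64(211.91445189339296))
top [0.541, 0.2446, 0.2878] (np.float64(201.14552658353426), np.float64(209.45029310154456))
side [0, 0, 0] (np.float64(472.51591530471785), np.float64(321.4044625169024))
side [0, 0, 0.01] (np.float64(473.8259457675357), np.float64(318.9689983720591))
side [0.541, 0.2446, 0.2278] (np.float64(232.68874173317036), np.float64(210.84383380087306))
side [0.541, 0.2446, 0.2878] (np.float64(230.83312545606435), np.float64(190.1084693890458))
```

View pics/c7.png

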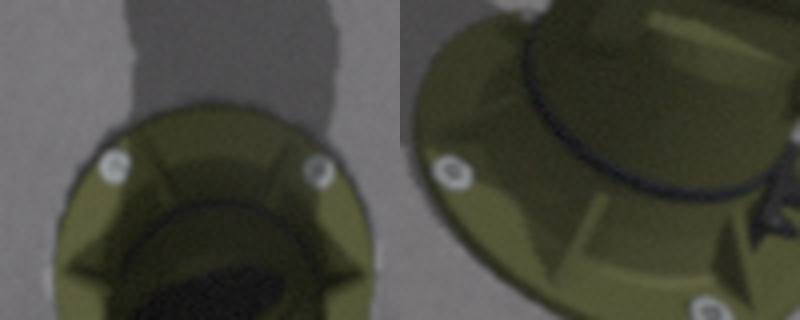

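```bash
python3 - <<'E'
from h import *
print(tri(540.5,364,480,121)); print(tri(523,352,480,121))
print(sorted(vision.camera_params("top").keys()))
for i in range(3): print(vision.camera_params("side")["pose"][:3,3])
E
python3 -c "
import cv2
t=cv2.imread('pics/top0.png')
a=cv2.resize(t[310:390,480:560],(600,600),interpolation=cv2.INTER_CUBIC)
cv2.imwrite('pics/c8.png',cv2.convertScaleAbs(a,alpha=2,beta=0))"
```

```text
(array([ 0.2132848 , -0.57417411,  0.23582746]), np.float64(0.03887687312314862))
(array([ 0.22436206, -0.53940498,  0.2414577 ]), np.float64(0.0020714571227777143))
['cx', 'cy', 'fx', 'fy', 'pose']
[0.02248377 0.73837917 0.8291562 ]
[0.02248377 0.73837917 0.8291562 ]
[0.02248377 0.73837917 0.8291562 ]
```

View pics/c8.png

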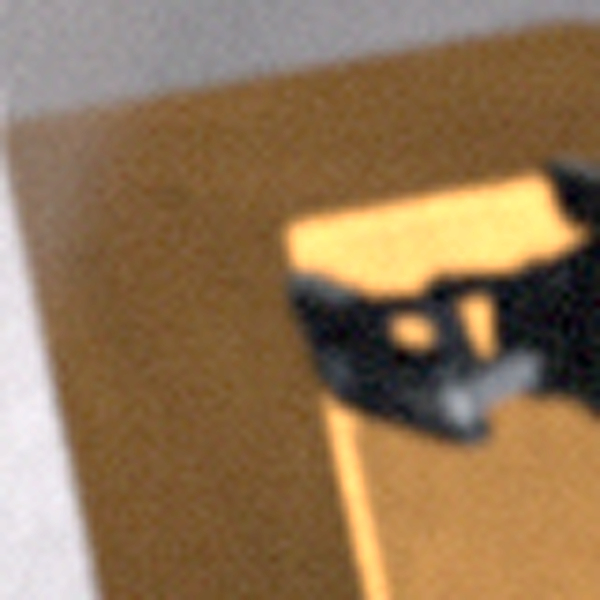

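Side picture: the closed tips appear about 10 px above the projection of the reported TCP. The start frame triangulates the open tip to x, y within 6 mm of the expected point but about 30 mm too high. So the fingers really end about 25 mm above the reported TCP, and I closed them over the head instead of around it. I'll go down with shut fingers: touching the button gives the true offset, and the same motion makes the press.

```bash
python3 -m jog '{"xyz":[[40,10,0],[80,20,0],[122,30,0],[122,30,50],[122,30,100],[122,30,125],[122,30,132],[122,30,132]],"twist":[[0,0,0],[0,0,0],[0,0,0],[0,0,0],[0,0,0],[0,0,0],[0,0,0],[0,0,0]],"grip":[0,0,0,0,0,0,0,0]}'
python3 - <<'E'
from h import *
show()
s=vision.snapshot("side")[:,:,::-1]
cv2.imwrite("pics/c9.png",cv2.resize(s[230:330,135:255],(720,600),interpolation=cv2.INTER_CUBIC))
E
```

```text
time_s: 6.9
tcp_pos: [0.5354, 0.3727, 0.0951]
eef_rot: [0.603, 0.798, -0.0, -0.001]
ft_force: [-0.2, 0.6, 0.1]
grip_width: 0.0
t 6.9 tcp [0.5354 0.3727 0.0951] yx 1.848 z [-0.002  0.    -1.   ] F [-0.2  0.6  0.1] T [-0.02  0.01 -0.04] g 0.0 j [-0.23  0.72 -0.75  1.55  0.53  1.08 -0.83]
```

View pics/c9.png

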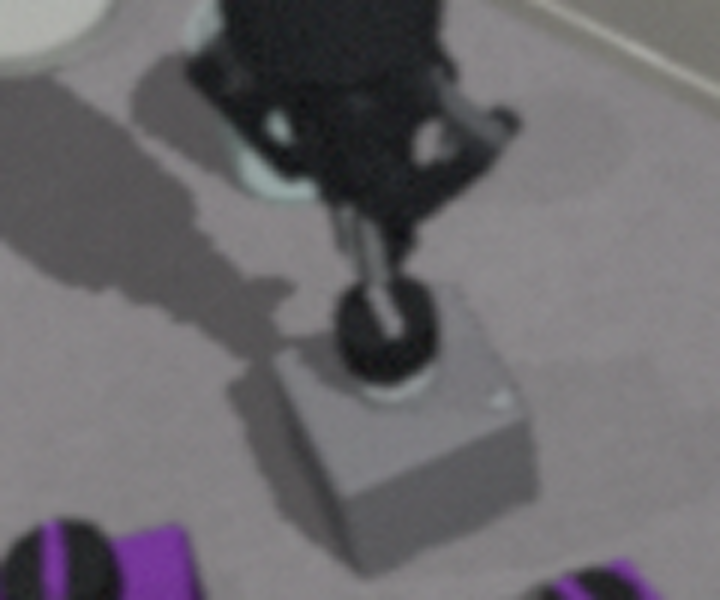

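```bash
python3 -m jog '{"xyz":[[0,0,5],[0,0,10],[0,0,12],[0,0,12]],"twist":[[0,0,0],[0,0,0],[0,0,0],[0,0,0]],"grip":[0,0,0,0]}'|grep -E "tcp|force";  python3 -m jog '{"xyz":[[0,0,2],[0,0,2]],"twist":[[0,0,0],[0,0,0]],"grip":[0,0]}'|grep -E "tcp|force";python3 -m jog '{"xyz":[[0,0,2],[0,0,2]],"twist":[[0,0,0],[0,0,0]],"grip":[0,0]}'|grep -E "tcp|force"
```

```text
tcp_pos: [0.5364, 0.3712, 0.0837]
ft_force: [0.1, 0.4, 0.7]
tcp_pos: [0.5364, 0.3713, 0.0815]
ft_force: [-0.1, -0.0, 0.6]
tcp_pos: [0.5363, 0.3713, 0.0794]
ft_force: [0.5, -0.2, -0.0]
```

```bash
for i in 1 2 3; do python3 -m jog '{"xyz":[[0,0,2],[0,0,2]],"twist":[[0,0,0],[0,0,0]],"grip":[0,0]}'|grep -E "tcp|force"; done
python3 - <<'E'
from h import *
show()
s=vision.snapshot("side")[:,:,::-1]
cv2.imwrite("pics/c10.png",cv2.resize(s[230:330,135:255],(720,600),interpolation=cv2.INTER_CUBIC))
E
```

```text
tcp_pos: [0.5362, 0.3713, 0.0773]
ft_force: [-0.5, -0.1, -0.9]
tcp_pos: [0.5363, 0.3713, 0.0753]
ft_force: [-0.3, 0.7, 0.1]
tcp_pos: [0.5363, 0.3713, 0.0733]
ft_force: [0.7, 0.5, 0.6]
t 8.35 tcp [0.5363 0.3713 0.0733] yx 1.846 z [-0. -0. -1.] F [0.7 0.5 0.6] T [-0.01 -0.01  0.01] g -0.0001 j [-0.23  0.74 -0.73  1.57  0.55  1.04 -0.85]
```

View pics/c10.png

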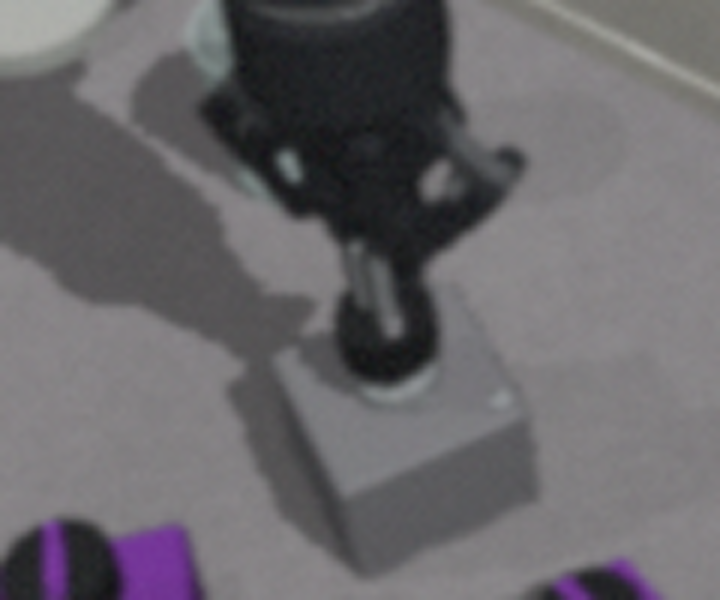

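The shut fingers at crop (375,290) hide the far part of the rib, so they're above the head, not behind it. I'll keep going down.

```bash
for i in 1 2 3 ; do python3 -m jog '{"xyz":[[0,0,2],[0,0,2]],"twist":[[0,0,0],[0,0,0]],"grip":[0,0]}'|grep -E "tcp|force"; done
```

```text
tcp_pos: [0.5363, 0.3713, 0.0713]
ft_force: [0.7, -0.2, -1.0]
tcp_pos: [0.5364, 0.3715, 0.0696]
ft_force: [-0.2, -0.4, 1.6]
tcp_pos: [0.5364, 0.3715, 0.0676]
ft_force: [-0.4, 0.1, 2.9]
```

```bash
for i in 1 2 3 4; do python3 -m jog '{"xyz":[[0,0,1.5],[0,0,1.5]],"twist":[[0,0,0],[0,0,0]],"grip":[0,0]}'|grep -E "tcp|force"; done
```

```text
tcp_pos: [0.5365, 0.3715, 0.0662]
ft_force: [-0.6, -0.5, 2.8]
tcp_pos: [0.5364, 0.3715, 0.0646]
ft_force: [0.0, 0.0, 4.4]
tcp_pos: [0.5366, 0.3717, 0.0643]
ft_force: [-1.1, -2.3, 11.9]
tcp_pos: [0.5367, 0.3719, 0.0641]
ft_force: [-3.9, -3.9, 19.6]
```

The button bottomed out at reported z=0.0643 with 20 N, so step 1 is done. The true rib top was at 0.101 there, which makes the real tip about 36 mm above the reported z. Now I'll back up, open and go down to reported z≈0.038 to grip the head.

```bash
python3 -m jog '{"xyz":[[0,0,-20],[0,0,-30],[0,0,-30],[0,0,-30],[0,0,-30],[0,0,0],[0,0,20],[0,0,23],[0,0,23],[0,0,23]],"twist":[[0,0,0],[0,0,0],[0,0,0],[0,0,0],[0,0,0],[0,0,0],[0,0,0],[0,0,0],[0,0,0],[0,0,0]],"grip":[0,40,85,85,85,85,85,85,60,50]}' 30
python3 - <<'E'
from h import *
show()
s=vision.snapshot("side")[:,:,::-1]
cv2.imwrite("pics/c11.png",cv2.resize(s[230:330,135:255],(720,600),interpolation=cv2.INTER_CUBIC))
E
```

```text
time_s: 10.8
tcp_pos: [0.5366, 0.372, 0.0394]
eef_rot: [0.603, 0.797, 0.001, -0.0]
ft_force: [-0.7, -0.5, 0.3]
grip_width: 0.0584
t 10.8 tcp [0.5366 0.372  0.0394] yx 1.846 z [ 0.001  0.001 -1.   ] F [-0.7 -0.5  0.3] T [-0.01  0.01 -0.02] g 0.0584 j [-0.25  0.78 -0.71  1.61  0.58  0.98 -0.87]
```

View pics/c11.png

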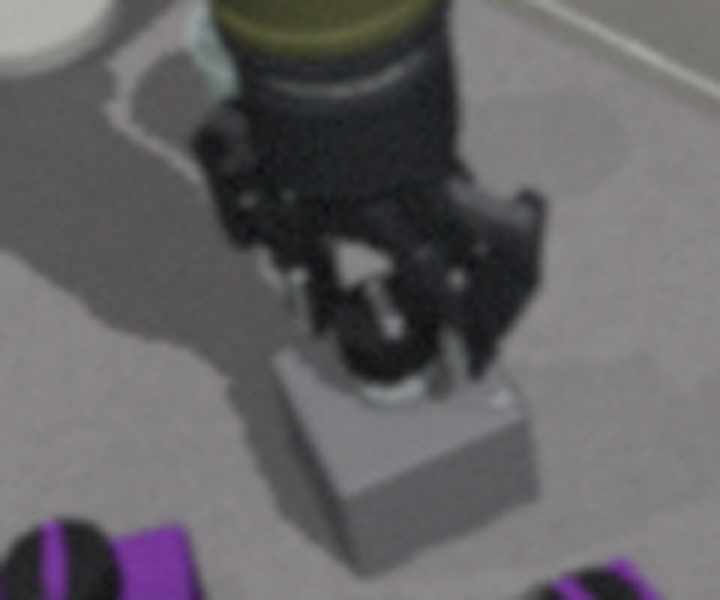

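The fingers now straddle the head, at crop (320,320) and (450,370). Closing.

```bash
python3 -m jog '{"xyz":[[0,0,0],[0,0,0],[0,0,0],[0,0,0],[0,0,0]],"twist":[[0,0,0],[0,0,0],[0,0,0],[0,0,0],[0,0,0]],"grip":[40,30,30,30,30]}' 30; python3 -c "
from h import *
show()"
```

```text
time_s: 11.35
tcp_pos: [0.5391, 0.3727, 0.0405]
eef_rot: [0.604, 0.797, 0.003, 0.001]
ft_force: [4.6, 2.1, 0.4]
grip_width: 0.0389
t 11.35 tcp [0.5391 0.3727 0.0405] yx 1.845 z [ 0.005  0.003 -1.   ] F [4.6 2.1 0.4] T [ 0.37 -1.1  -0.02] g 0.0389 j [-0.25  0.78 -0.71  1.6   0.59  0.98 -0.88]
```

Gripped at 39 mm. I'll re-centre by about 3 mm and twist clockwise (+z of the tool).

```bash
python3 -m jog '{"xyz":[[0,3,0],[0,3,0],[0,3,0],[0,3,0],[0,3,0],[0,3,0],[0,3,0],[0,3,0],[0,3,0],[0,3,0],[0,3,0]],"twist":[[0,0,0],[0,0,0.12],[0,0,0.24],[0,0,0.36],[0,0,0.48],[0,0,0.6],[0,0,0.72],[0,0,0.84],[0,0,0.92],[0,0,0.98],[0,0,0.98]],"grip":[30,30,30,30,30,30,30,30,30,30,30]}'; python3 -c "
from h import *
show()"
```

```text
time_s: 12.45
tcp_pos: [0.5383, 0.3728, 0.0392]
eef_rot: [0.908, 0.42, -0.0, -0.0]
ft_force: [-2.6, -0.1, 2.0]
grip_width: 0.039
t 12.45 tcp [0.5383 0.3728 0.0392] yx 0.866 z [-0.001  0.    -1.   ] F [-2.6 -0.1  2. ] T [-0.    0.6  -0.08] g 0.039 j [-0.38  0.72 -0.45  1.6   0.38  0.9  -1.68]
```

```bash
python3 -m jog '{"xyz":[[0,0,0],[0,0,0],[0,0,0],[0,0,0]],"twist":[[0,0,0.06],[0,0,0.12],[0,0,0.14],[0,0,0.14]],"grip":[30,30,30,30]}'|grep -E "force|grip"; python3 -c "
from h import *
show()"; python3 -m jog '{"xyz":[[0,0,0],[0,0,0],[0,0,0],[0,0,0]],"twist":[[0,0,0.05],[0,0,0.1],[0,0,0.12],[0,0,0.12]],"grip":[30,30,30,30]}'|grep -E "force|grip"; python3 -c "
from h import *
show()"
```

```text
ft_force: [-4.1, 0.6, 1.8]
grip_width: 0.0391
t 12.85 tcp [0.5382 0.3728 0.0387] yx 0.729 z [-0.001  0.    -1.   ] F [-4.1  0.6  1.8] T [0.12 0.91 0.71] g 0.0391 j [-0.4   0.72 -0.41  1.6   0.34  0.89 -1.79]
ft_force: [-4.8, 3.4, 2.8]
grip_width: 0.0392
t 13.25 tcp [0.5387 0.3732 0.0388] yx 0.609 z [-0.     0.001 -1.   ] F [-4.8  3.4  2.8] T [0.64 0.84 0.77] g 0.0392 j [-0.42  0.71 -0.38  1.6   0.32  0.89 -1.88]
```

The torque rose to 0.77 N·m and the fingers began to slip, so the end stop is reached. Release, lift and check the rib.

```bash
python3 -m jog '{"xyz":[[0,0,0],[0,0,0],[0,0,0],[0,0,0],[0,0,-40],[0,0,-90],[0,0,-140],[0,0,-190],[0,0,-240],[0,0,-280],[0,0,-280]],"twist":[[0,0,0],[0,0,0],[0,0,0],[0,0,0],[0,0,0],[0,0,0],[0,0,0],[0,0,0],[0,0,0],[0,0,0],[0,0,0]],"grip":[45,60,85,85,85,85,85,85,85,85,85]}'
python3 - <<'E'
from h import *
show()
s=vision.snapshot("side")[:,:,::-1]
cv2.imwrite("pics/c12.png",cv2.resize(s[255:315,175:235],(600,600),interpolation=cv2.INTER_CUBIC))
E
```

```text
time_s: 14.35
tcp_pos: [0.5408, 0.3738, 0.3255]
eef_rot: [0.955, 0.298, 0.005, -0.002]
ft_force: [0.5, 0.6, 0.1]
grip_width: 0.0851
t 14.35 tcp [0.5408 0.3738 0.3255] yx 0.605 z [ 0.009  0.007 -1.   ] F [0.5 0.6 0.1] T [-0.   -0.06  0.02] g 0.0851 j [-0.41  0.51 -0.44  1.16  0.21  1.5  -1.78]
```

View pics/c12.png

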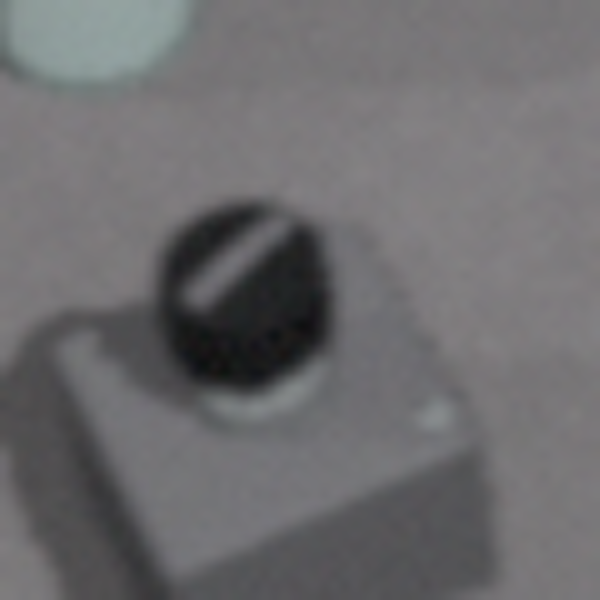

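Run:
```python
from h import *
A=plane("side",194.5,285,.107);B=plane("side",203,277.2,.107);print(A,B,np.linalg.norm(A-B),np.arctan2(*(A-B)[[1,0]]),np.arctan2(*(B-A)[[1,0]]))
print(delta([.5225,.0077,.3255]),delta([.5225,.0077,.16]))
```

```text
[0.53437859 0.38962336 0.107     ] [0.53600674 0.36175654 0.107     ] 0.027914339522599665 1.629155929799131 -1.5124367237906624
[-222.3  290.3   -5. ] [-223.3  290.4  160.5]
```

The rib has gone from -0.43 to -1.51 rad, 1.08 rad clockwise. With the 0–0.2 start that's at the end stop, and the button is up. Next, the handle.

```bash
python3 -m jog '{"xyz":[[-22,29,0],[-44,58,0],[-67,87,0],[-89,116,0],[-111,145,0],[-133,174,0],[-156,203,0],[-178,232,0],[-200,261,0],[-222,290,0],[-222,290,0],[-222,290,0]],"twist":[[0,0,-0.1],[0,0,-0.2],[0,0,-0.3],[0,0,-0.4],[0,0,-0.5],[0,0,-0.6],[0,0,-0.7],[0,0,-0.8],[0,0,-0.9],[0,0,-1.03],[0,0,-1.03],[0,0,-1.03]],"grip":[85,85,85,85,85,85,85,85,85,60,60,60]}'; python3 -c "
from h import *
show();print(delta([.5225,.0077,.3255]))"
```

```text
time_s: 15.6
tcp_pos: [0.5213, 0.0062, 0.3172]
eef_rot: [0.685, 0.728, -0.001, -0.001]
ft_force: [0.2, 0.9, -0.8]
grip_width: 0.0599
t 15.6 tcp [0.5213 0.0062 0.3172] yx 1.632 z [-0.002  0.    -1.   ] F [ 0.2  0.9 -0.8] T [ 0.04  0.01 -0.06] g 0.0599 j [ 0.38  0.3  -0.61  1.54  0.17  1.36 -0.19]
[ 1.5  1.3 -8.3]
```

```bash
python3 -m jog '{"xyz":[[1,1,40],[1,1,80],[1,1,120],[1,1,140],[1,1,150],[1,1,150]],"twist":[[0,0,0],[0,0,0],[0,0,0],[0,0,0],[0,0,0],[0,0,0]],"grip":[60,60,60,60,60,60]}'
python3 - <<'E'
from h import *
show()
s=vision.snapshot("side")[:,:,::-1]
cv2.imwrite("pics/c13.png",cv2.resize(s[130:250,220:364],(720,600),interpolation=cv2.INTER_CUBIC))
E
```

```text
time_s: 16.2
tcp_pos: [0.522, 0.0097, 0.1674]
eef_rot: [0.683, 0.73, -0.001, -0.001]
ft_force: [0.6, -0.4, -0.1]
grip_width: 0.0597
t 16.2 tcp [0.522  0.0097 0.1674] yx 1.637 z [-0.002  0.001 -1.   ] F [ 0.6 -0.4 -0.1] T [-0.04 -0.04 -0.07] g 0.0597 j [ 0.34  0.41 -0.58  1.81  0.26  1.   -0.28]
```

View pics/c13.png

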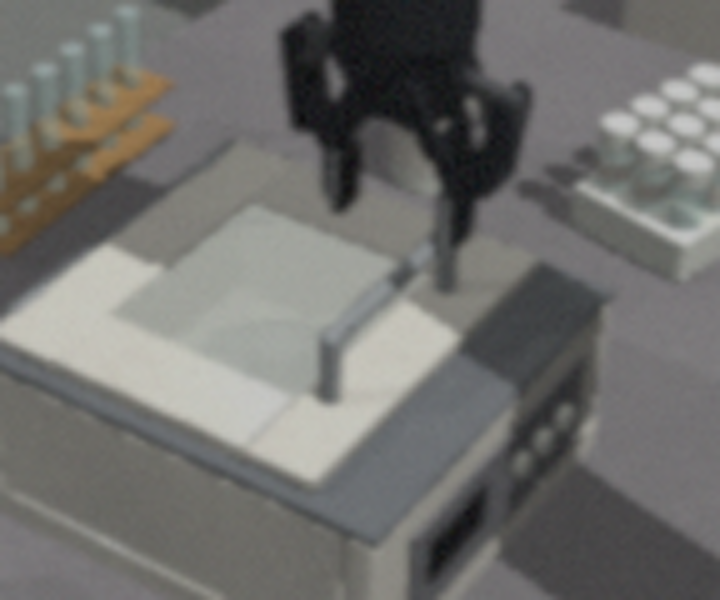

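The jaws hang centred over the bar: tips at crop (340,210) and (450,240), bar middle at (390,288), about 33 mm below. I'll go down and close.

```bash
python3 -m jog '{"xyz":[[0,0,20],[0,0,35],[0,0,45],[0,0,53],[0,0,53]],"twist":[[0,0,0],[0,0,0],[0,0,0],[0,0,0],[0,0,0]],"grip":[60,60,60,60,60]}' 30|grep -E "tcp|force"; python3 -m jog '{"xyz":[[0,0,0],[0,0,0],[0,0,0],[0,0,0],[0,0,0],[0,0,0]],"twist":[[0,0,0],[0,0,0],[0,0,0],[0,0,0],[0,0,0],[0,0,0]],"grip":[45,30,15,5,5,5]}' 30
python3 - <<'E'
from h import *
show()
s=vision.snapshot("side")[:,:,::-1]
cv2.imwrite("pics/c14.png",cv2.resize(s[130:250,220:364],(720,600),interpolation=cv2.INTER_CUBIC))
E
```

```text
tcp_pos: [0.5228, 0.0086, 0.1154]
ft_force: [0.4, -0.2, -0.5]
time_s: 17.35
tcp_pos: [0.523, 0.0085, 0.1161]
eef_rot: [0.684, 0.73, 0.0, 0.0]
ft_force: [-1.5, 0.0, 5.9]
grip_width: 0.0107
t 17.35 tcp [0.523  0.0085 0.1161] yx 1.636 z [ 0.001 -0.    -1.   ] F [-1.5  0.   5.9] T [-0.07  0.34 -0.03] g 0.0107 j [ 0.32  0.47 -0.56  1.88  0.31  0.88 -0.33]
```

View pics/c14.png

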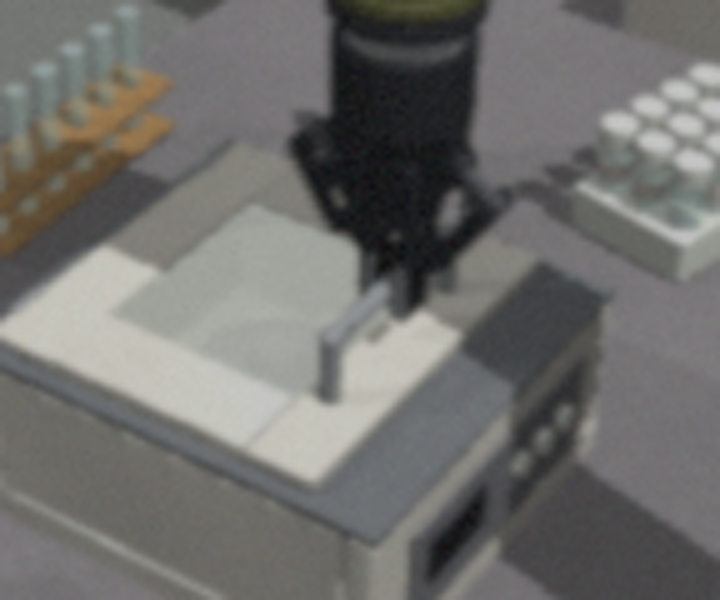

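The bar is gripped at 10.7 mm; the known 40 mm head read 38.9, so the reading runs about 1 mm low. The tool's y axis points at the hinge, so I'll follow the arc with shifts in y and -z.

```bash
python3 -m jog '{"xyz":[[0,3,-8],[0,5,-16],[0,8.5,-24],[0,11.6,-32],[0,15.5,-40],[0,19.8,-47],[0,24,-55],[0,28.6,-62],[0,28.6,-62]],"twist":[[0,0,0],[0,0,0],[0,0,0],[0,0,0],[0,0,0],[0,0,0],[0,0,0],[0,0,0],[0,0,0]],"grip":[5,5,5,5,5,5,5,5,5]}' 40
python3 - <<'E'
from h import *
show()
s=vision.snapshot("side")[:,:,::-1]
cv2.imwrite("pics/c15.png",cv2.resize(s[100:250,200:380],(720,600),interpolation=cv2.INTER_CUBIC))
E
```

```text
time_s: 18.3
tcp_pos: [0.5505, 0.0102, 0.1787]
eef_rot: [0.684, 0.73, -0.001, -0.0]
ft_force: [-7.9, -0.1, -1.1]
grip_width: 0.0104
t 18.3 tcp [0.5505 0.0102 0.1787] yx 1.636 z [-0.002 -0.001 -1.   ] F [-7.9 -0.1 -1.1] T [-0.05  1.79 -0.02] g 0.0104 j [ 0.32  0.44 -0.58  1.72  0.27  1.06 -0.28]
```

View pics/c15.png

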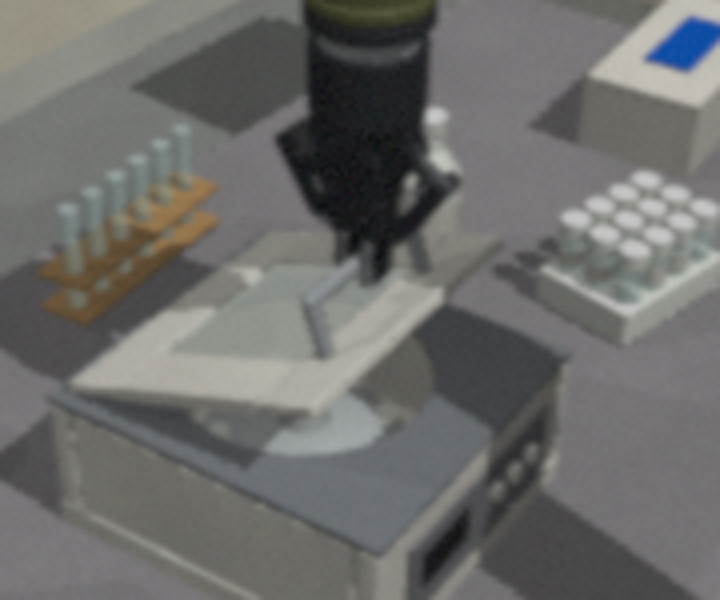

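```bash
python3 -m jog '{"xyz":[[0,5,-7],[0,10,-13.6],[0,16,-20],[0,21.5,-26.3],[0,28,-32],[0,34,-38],[0,41,-43.5],[0,47.5,-48.4],[0,54,-53],[0,61.5,-57.7],[0,69,-62],[0,76.5,-65.6]],"twist":[[0,0,0],[0,0,0],[0,0,0],[0,0,0],[0,0,0],[0,0,0],[0,0,0],[0,0,0],[0,0,0],[0,0,0],[0,0,0],[0,0,0]],"grip":[5,5,5,5,5,5,5,5,5,5,5,5]}' 40
python3 - <<'E'
from h import *
show()
s=vision.snapshot("side")[:,:,::-1]
cv2.imwrite("pics/c16.png",cv2.resize(s[80:245,190:388],(720,600),interpolation=cv2.INTER_CUBIC))
E
```

```text
time_s: 19.55
tcp_pos: [0.627, 0.0151, 0.2466]
eef_rot: [0.684, 0.73, -0.0, 0.001]
ft_force: [-4.1, -1.1, 1.3]
grip_width: 0.0104
t 19.55 tcp [0.627  0.0151 0.2466] yx 1.635 z [ 0.    -0.001 -1.   ] F [-4.1 -1.1  1.3] T [-0.22  0.94 -0.06] g 0.0104 j [ 0.27  0.51 -0.57  1.4   0.28  1.31 -0.25]
```

View pics/c16.png

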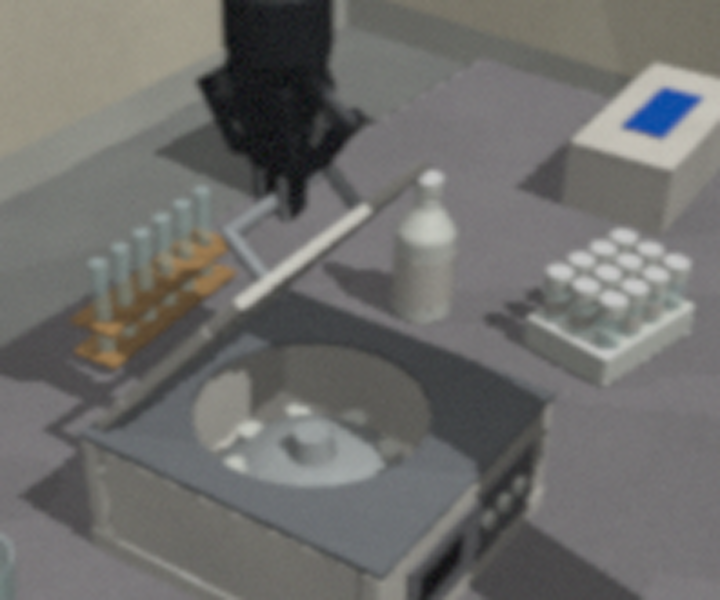

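```bash
python3 -m jog '{"xyz":[[0,8,-3],[0,16,-6],[0,24,-8.5],[0,31,-10.5],[0,33,-11],[0,33,-11],[0,33,-11],[0,33,-11]],"twist":[[0,0,0],[0,0,0],[0,0,0],[0,0,0],[0,0,0],[0,0,0],[0,0,0],[0,0,0]],"grip":[5,5,5,5,5,5,5,5]}' 40
python3 - <<'E'
from h import *
show()
s=vision.snapshot("side")[:,:,::-1];t=vision.snapshot("top")[:,:,::-1]
cv2.imwrite("pics/c17.png",cv2.resize(s[60:245,166:388],(720,600),interpolation=cv2.INTER_CUBIC))
cv2.imwrite("pics/top17.png",t);cv2.imwrite("pics/side17.png",s)
E
```

```text
time_s: 20.4
tcp_pos: [0.6619, 0.0173, 0.2583]
eef_rot: [0.684, 0.729, 0.002, 0.002]
ft_force: [-6.3, -2.2, 12.8]
grip_width: 0.01
t 20.4 tcp [0.6619 0.0173 0.2583] yx 1.635 z [ 0.006 -0.    -1.   ] F [-6.3 -2.2 12.8] T [-0.31  1.35  0.05] g 0.01 j [ 0.24  0.56 -0.56  1.28  0.3   1.37 -0.24]
```

View pics/c17.png

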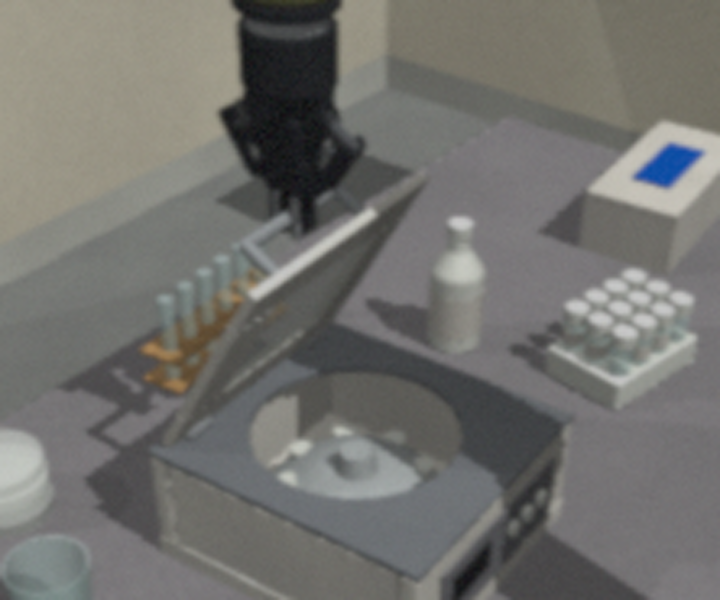

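View pics/top17.png

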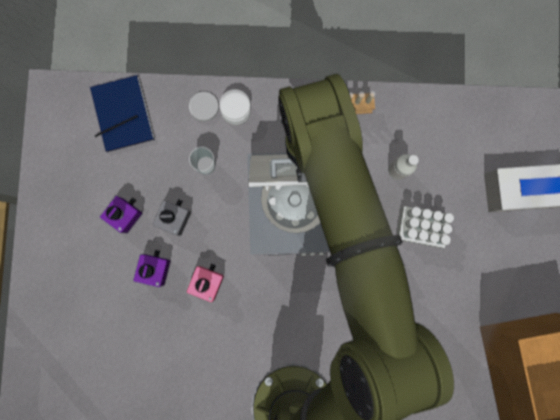

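Run:
```python
from h import *
y=.065;X=np.array([np.cos(y),np.sin(y),0]);Y=np.array([-np.sin(y),np.cos(y),0])
H=np.array([.5225,.0077,.121])+.19*X
for th in (52,56,60,64,68):
    a=np.radians(th);o=[]
    for f,u in((.22,0),(.22,.01)):
        for s in(.12,-.12):
            q=H-X*(f*np.cos(a)-u*np.sin(a))+Y*s+np.array([0,0,f*np.sin(a)+u*np.cos(a)])
            for n in("side","top"):
                pu,pv=proj(n,q); 
                if n=="side": o.append((round((pu-166)/.3083),round((pv-60)/.3083)))
                elif s>0: o.append((round(pu,1),round(pv,1)))
    print(th,o)
t=cv2.imread("pics/top17.png");cv2.imwrite("pics/c18.png",cv2.resize(t[140:240,230:330],(600,600),interpolation=cv2.INTER_CUBIC))
```

```text
52 [(288, 328), (np.float64(249.8), np.float64(198.8)), (457, 201), (279, 317), (np.float64(249.6), np.float64(195.1)), (449, 192)]
56 [(274, 312), (np.float64(249.5), np.float64(193.0)), (445, 188), (265, 302), (np.float64(249.2), np.float64(189.1)), (437, 179)]
60 [(260, 297), (np.float64(249.1), np.float64(186.9)), (432, 175), (250, 288), (np.float64(248.9), np.float64(182.8)), (424, 167)]
64 [(245, 283), (np.float64(248.8), np.float64(180.6)), (419, 163), (235, 275), (np.float64(248.6), np.float64(176.4)), (411, 156)]
68 [(229, 270), (np.float64(248.5), np.float64(174.0)), (406, 152), (219, 262), (np.float64(248.3), np.float64(169.7)), (397, 145)]
```

View pics/c18.png

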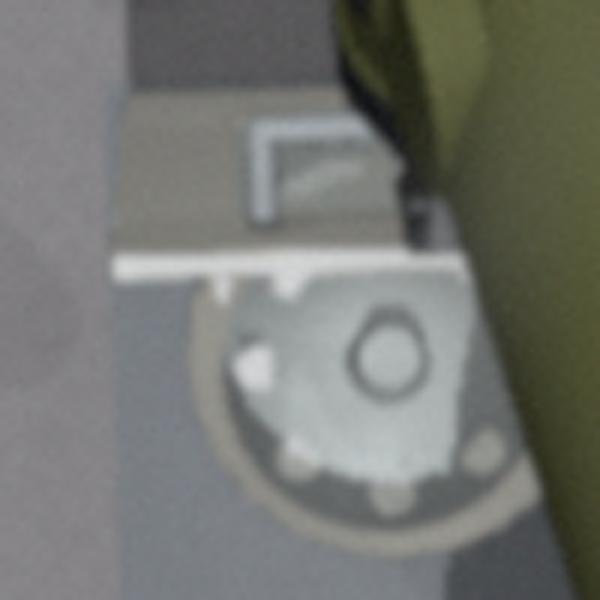

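Both views fit 60°: the lid's front edge lies at top rows 182.8–186.7 (predicted 182.8–186.9), and the side corners agree too. I'll hold briefly and check steadiness and the button.

```bash
python3 -m jog '{"xyz":[[0,0,-0.5],[0,0,-1],[0,0,-1],[0,0,-1],[0,0,-1]],"twist":[[0,0,0],[0,0,0],[0,0,0],[0,0,0],[0,0,0]],"grip":[5,5,5,5,5]}'
python3 - <<'E'
from h import *
show()
s=vision.snapshot("side")[:,:,::-1]
print("vel",np.abs(manip.state()["joint_velocities"]).max())
a=cv2.resize(s[265:325,170:230],(400,400),interpolation=cv2.INTER_CUBIC);b=cv2.resize(s[60:260,160:360],(400,400),interpolation=cv2.INTER_CUBIC)
cv2.imwrite("pics/c19.png",cv2.hconcat([a,b])); show()
E
```

```text
time_s: 21.0
tcp_pos: [0.6616, 0.0173, 0.2583]
eef_rot: [0.684, 0.729, 0.001, 0.002]
ft_force: [-4.3, -1.2, 8.1]
grip_width: 0.0108
t 21.0 tcp [0.6616 0.0173 0.2583] yx 1.635 z [ 0.004 -0.    -1.   ] F [-4.3 -1.2  8.1] T [-0.19  1.15  0.04] g 0.0108 j [ 0.24  0.56 -0.56  1.28  0.3   1.37 -0.24]
vel 0.0018643288322787305
t 21.05 tcp [0.6616 0.0173 0.2583] yx 1.635 z [ 0.004 -0.    -1.   ] F [-5.4 -0.9  7.9] T [-0.18  1.07 -0.05] g 0.0099 j [ 0.24  0.56 -0.56  1.28  0.3   1.37 -0.24]
```

View pics/c19.png

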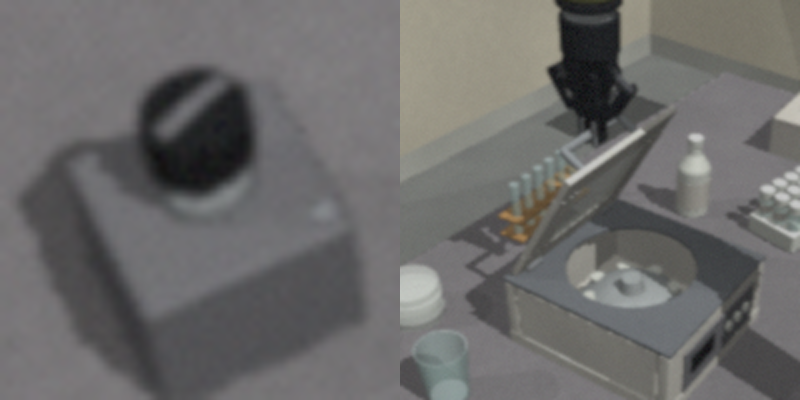

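The lid is still at 60° and held by the gripper. The button is up with its rib turned, and the rack, beaker and bottle look unmoved. Handing in.

```bash
python3 -c "
from bench import manip
print(manip.hand_in())"
```

```text
the job is handed in; nothing more can be done
None
```

I pressed the stop button to its bottom, twisted its head clockwise to the end stop and let it rise. I then lifted the lid by its handle and handed in at about 21 s, still holding it. The hand-in gives no verdict.

**Last checks:**
- **Button press:** it bottomed out under about 20 N.
- **Button reset:** the twist met the stop at about 0.77 N·m. The rib turned 1.08 rad in the pictures, on top of its unknown 0–0.2 rad start, and the button was up at the end.
- **Lid:** its front edge matches 60° in both views, and the arm position gives 60.5°. The arm was still, with the bar in the grip.
- **Rack, beaker and bottle:** they look untouched. I judged this by eye in the pictures and did not measure it.

**What disagreed:**
- **Tool height:** the real fingertips sit about 36 mm above the reported tool position. My first grip therefore closed over the button's head. I noticed this in the side view, measured the offset by touching the button, and corrected for it from then on.
- **Force while holding:** the wrist showed about 8 N upward and 5 N backward, towards the robot, where I expected only the lid's weight. It was steady, and I did not find the cause.

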